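Walk down a stuck drop plate and transfer the lens cell

TASK

The drop plate of the lens-cell nest has stuck partway up its two posts: with the upright mallet, never the gripper, work it down by light taps or presses (never over 25 N) on its two end bosses, changing sides each time it binds, until both ends are fully home on their stops. Then bed it in with the mallet, pressing the left end (as seen from the robot) and after it the right end with a steady 15 to 25 N for about half a second each. Last, lift the lens cell out and stand it flat inside the locating ring on the stage, and finish with the mallet standing on its pad again and the other items where they were.

Things in the scene. Friction and masses are not known exactly. Their poses are not given: they have to be found in the camera images.
- nest: Fixed dark steel base plate, 95 (x) x 225 (y) x 12 mm high, level, on a black riser 2 to 14 mm high. Origin: centre of its underside (top of the riser); z up, y along its length. Two steel guide posts, diameter 12, stand at y = +48 and -48 mm and end 54 mm above the origin. A round seat in the middle, 14 mm above the origin, carries the lens cell.
- boss_a (a point): Centre of the top of the round steel boss (diameter 16, 6 high) on the +y (robot's left) end of the drop plate, 80 mm from the nest's middle. Fully home 42 mm above the nest's origin; at the start 45 to 52 mm. Pressed alone it starts to sink at 4 to 13 N, then resistance climbs by about 2.7 N per mm as the plate binds: stop near 17 N and change sides. It stays where it is left.
- boss_b (a point): The same boss at the -y (robot's right) end of the drop plate, 80 mm from the nest's middle; fully home 42 mm above the nest's origin. An end that is home stands on a hard stop: its resistance then rises at once, with well under 1 mm of sinking at 20 N, and how far the arm must push on for that depends on the arm.
- lens_cell: Dark steel cylinder, glass face on top, diameter 50, 36 high, about 0.15 kg. Origin: centre of its underside; z up. It stands on the nest's seat in the 62 mm round opening of the drop plate, its top 50 mm above the nest's origin; with the plate home its top 14 mm stand proud. Grip it with the fingers on its two sides along the nest's x, to clear the posts.
- mallet: Small upright palm mallet, 110 tall, about 0.14 kg: white plastic head, diameter 32, 40 high, with a flat striking face below, and a straight round wooden handle, diameter 20, 70 long, rising from it. Origin: centre of the striking face; z along the handle. It stands on its face on the pad. Same from all sides.
- mallet_pad: Fixed round black rubber pad, diameter 68, 4 mm thick. Origin: centre of its underside.
- stage: Fixed white stage block with a glass top, 150 x 150 mm, top 20 mm above its origin (centre of its underside). On its middle is a low aluminium locating ring, inner diameter 58, outer 72, 6 high; the cell stands inside it on the glass.
- spare_cell: Bystander, leave alone: a smaller dark lens cell, diameter 38, 28 high, standing (sizes in mm).
- ring_gauge: Bystander, leave alone: a plain steel ring, outer diameter 56, 18 high, lying flat (sizes in mm).
- wash_bottle: Bystander, leave alone: a white bottle, diameter 56, 130 high (sizes in mm).
- jar: Bystander, leave alone: an amber glass jar, diameter 54, 60 high (sizes in mm).
- driver: Bystander, leave alone: a screwdriver lying down, about 200 long (origin near its middle) (sizes in mm).
- block_case: Bystander, leave alone: a closed wooden case 90 x 140 x 30 (sizes in mm).
- square_block: Bystander, leave alone: a steel block 40 x 30 x 35 (sizes in mm).
- drop_plate: Aluminium plate, 12 thick, 200 long, carrying both bosses. Origin: middle of its underside, 24 mm above the nest's origin when home; y along its length, as the nest's. It slides on the posts, each gripping it with about 17 N of friction; a press on one boss pivots it about the far post. Pressing both ends at once or the middle needs about 30 N, more than allowed (25 N).
There are look-alikes about, which are no part of the job. What is shaped like the mallet but black or pink is not meant.

How it is judged:
By the outcome, as a careful person would: the job done as asked, in the order asked, and still so for the second after the job is handed in, with the robot touching nothing.
It also fails if it takes over 72 s, if anything falls off the work surface, if the arm or the gripper's body presses on something with over 40 N, if the wrist force passes 120 N, or if a joint passes its speed limit or range.

ROBOT

A 6-joint arm with a two-finger parallel gripper is mounted at the origin on the work surface. World frame = base frame: x ahead of the robot, y to its left, z up, the work surface at z = 0. Lengths are in m, angles in rad, forces in N, time in s.
With the tool pointing down it reaches from about 0.275 to 0.75 m from the base axis. Payload 10.2 kg.
Tool frame: the origin (TCP) lies between the finger pads; the fingertips stand r.tcp_to_tips ahead of it and the grasp point (between the pads) lies 6 mm ahead of it (r.tcp_to_tips is the distance from the TCP to the fingertips, in m); z points along the fingers, y is the line along which they close (so a half turn about z gives the same grasp; the last joint's range is limited). The gripper opens to 88 mm and grips with 3 to 60 N. Pads are 18 mm wide; open, the fingers measure 123 mm over their backs; the gripper's body (75 mm by 187 mm) begins 45 mm behind the grasp point.
Start: joints at [-1.35, 0.313, 1.498, -0, 1.331, -0.223], TCP at [0.225, -0.474, 0.232] pointing down, gripper open.
Joint ranges: [-2.94, 2.94], [-0.97, 2.17], [0.19, 2.56], [-1.23, 4.37], [0.02, 3.11], [-2.88, 2.88]. Speed limits (rad/s): [2.39, 2.39, 3.01, 3.14, 3.14, 3.14].

INTERFACE

Orientations are given as a unit quaternion [x, y, z, w].
In Python, from bench import readout, viewer, r gives the robot as it stands.
- The arm moves only by the tool arm_command, never from a script. Its argument "commands" is text: rows parted by semicolons, each of 5 numbers parted by spaces: the opening, from 0 (shut) to 1 (fully open), then the shift along the tool's x, y, z in m, then the turn about the tool's z in rad. In form: hand tx ty tz turn; .... A call has 1 to 12 rows; each row is the pose to reach, as a shift and turn from the pose commanded when the call began, along the tool's axes at that moment; what a row does not reach only later rows make up. A row lasts 1/10 s, in which the tool goes at most 50 mm and 8.59 degrees, less where a joint would pass 70% of its speed; a pose out of reach is approached as far as the arm can. A call with a gripper value outside its range is refused whole. The fingers move at their own pace and stop on an object; the grip force is fixed at half the most. Time passes only in rows, so rows that repeat a pose let the fingers close. It gives the time, the measured TCP pose, the force, the opening and the grip force at its end, in the units of the state.
- readout.get_obs(): the state, without advancing time (a new reading comes with each control period).
- viewer.capture(name): name is "side" or "top"; returns a dict with "frame" (480x640x3 uint8, red, green, blue), "fx", "fy", "cx", "cy" (pixels), "R" (3x3) and "t" (3): a world point X has camera coordinates R X + t. Camera axes: x right, y down, z forward; pixel columns grow to the right and rows downward; lengths in m; the calibration is good to about 2 mm. A picture is of the moment at which its call begins. There is no depth.
- r.hand_in(): hands the job in; it is judged then, once.
Trained networks look in a picture, given as the dict that the camera call returned (one of the last four; its "shot" number tells which), for a name from the list of things; names that differ only in an ending like _2 or _b are one class to them, and where a whole thing is asked for, a point or a joint stands for the part that bears it (a point fixed in the world has none). Each returns a list of dicts, best first, with "p" (0 to 1); they miss things now and then, are a little off and sometimes report something else, mostly with a low value. They report only what shows in the picture. A call takes as long as a camera call. They do not tell look-alikes from the thing itself.
- viewer.recognise(label, picture): "rect" ([centre column, centre row, width, height] in pixels, round what is visible of it).
The state is a dict: "clock": time; "joint_pos": joint angles; "joint_vel": joint speeds; "joint_torque": joint torques, N m; "position": TCP position; "tcp_rot": TCP orientation; "wrist_force": force on the tool from outside, world axes, zero at the start; "torque": the same for the moment, N m; "width": finger opening in m; "gripper_force": force on a finger pad.
Only numpy, scipy, OpenCV 4.12 (cv2) and the standard library are available. Lean on these libraries where they do the work, as an engineer would, in place of code of your own. Each camera call takes 0.05 s, during which the arm holds its last target. There are 200 camera calls.

## Working session

There is one attempt and no reset: what is moved stays moved. The work goes in short steps, Python scripts to look and compute and a tool call to move; the robot and the scene stay as the last step left them, time stands still between calls to the robot, and variables do not carry over. Pictures are saved under pics/ and viewed, at most 10 in all, crops included, and the job is handed in when it is done.

Besides the shell and the picture viewer there is one more tool, called after "Emit:" as name(argument=value, ...), one argument or row to a line, values as JSON. arm_command: Moves the arm, as the interface text tells. Its arguments: {"type":"object","properties":{"commands":{"type":"string"}},"required":["commands"]}

```bash
mkdir -p pics; cat > h.py <<'E'
from bench import readout, viewer, r
import numpy as np, cv2
def ray(P,u,v,z):
    R=np.array(P["R"]);t=np.array(P["t"]);c=-R.T@t
    d=R.T@np.array([(u-P["cx"])/P["fx"],(v-P["cy"])/P["fy"],1]);return c+d*(z-c[2])/d[2]
def proj(P,X):
    q=np.array(P["R"])@np.array(X)+np.array(P["t"]);return P["fx"]*q[0]/q[2]+P["cx"],P["fy"]*q[1]/q[2]+P["cy"]
E
python3 - <<'E'
from h import *
o=readout.get_obs()
print({k:np.round(v,4).tolist() for k,v in o.items()},r.tcp_to_tips)
for n in("top","side"):
    P=viewer.capture(n);cv2.imwrite(f"pics/{n}0.png",P["frame"][:,:,::-1])
    R=np.array(P["R"]);print(n,P["fx"],P["cx"],P["cy"],np.round(R,3).tolist(),np.round(-R.T@P["t"],3))
    for l in("nest","boss_a","lens_cell","mallet","mallet_pad","stage","drop_plate"):
        for q in viewer.recognise(l,P)[:3]:print(l,np.round(q["rect"],1),round(q["p"],2),[np.round(ray(P,*q["rect"][:2],z)[:2],3).tolist() for z in(0.02,.06,.11)])
E
```

```text
{'clock': 0.0, 'joint_pos': [-1.3504, 0.3135, 1.4984, 0.0, 1.331, -0.2234], 'joint_vel': [-0.0002, 0.0005, 0.0007, 0.0007, 0.0005, 0.0007], 'joint_torque': [-0.0002, -40.2212, -25.2269, 0.0694, 0.0353, -0.0001], 'position': [0.2254, -0.4739, 0.2312], 'tcp_rot': [0.9755, 0.2201, 0.0, -0.0006], 'wrist_force': [-0.6544, 0.584, 0.1687], 'torque': [-0.0297, 0.0107, 0.026], 'gripper_force': 0.0, 'width': 0.088} 0.025
top 438.6197763290323 315.0533849489966 240.90506071424284 [[0.013, -1.0, -0.005], [-0.996, -0.012, -0.09], [0.09, 0.006, -0.996]] [ 0.478 -0.029  0.86 ]
nest [293.4 245.2 119.4  74. ] 0.95 [[0.545, 0.018], [0.542, 0.015], [0.538, 0.013]]
boss_a [291.4 243.6 112.1  52.8] 0.58 [[0.548, 0.022], [0.545, 0.019], [0.541, 0.016]]
lens_cell [291.9 240.7  22.8  30.5] 0.65 [[0.554, 0.021], [0.55, 0.018], [0.546, 0.015]]
lens_cell [140.1 274.5  92.2  82.8] 0.64 [[0.485, 0.31], [0.485, 0.294], [0.484, 0.274]]
mallet [453.9 262.1  36.3  17.8] 0.91 [[0.516, -0.29], [0.515, -0.277], [0.512, -0.262]]
mallet [498.8 279.8  37.7  16.5] 0.74 [[0.484, -0.375], [0.483, -0.358], [0.483, -0.338]]
ma
[... 962 characters left out ...]
 282.8  34.   23.4] 0.76 [[0.554, 0.001], [0.543, 0.038], [0.529, 0.083]]
mallet [378.5 178.5  17.6  53.2] 0.89 [[0.524, -0.324], [0.514, -0.271], [0.502, -0.203]]
mallet [413.3 190.3  20.   51. ] 0.78 [[0.448, -0.308], [0.442, -0.255], [0.435, -0.188]]
mallet [400.1 160.   13.2  48. ] 0.56 [[0.496, -0.404], [0.487, -0.346], [0.477, -0.273]]
mallet_pad [373.3 200.8  34.   20. ] 0.57 [[0.517, -0.249], [0.507, -0.199], [0.496, -0.137]]
stage [286.9 438.  145.   83.2] 0.79 [[0.504, 0.294], [0.496, 0.315], [0.485, 0.341]]
stage [316.8 286.4  46.7  97.1] 0.66 [[0.552, 0.009], [0.541, 0.045], [0.527, 0.091]]
drop_plate [316.1 284.8  47.2  95.9] 0.76 [[0.554, 0.006], [0.543, 0.042], [0.529, 0.088]]
```

View pics/top0.png

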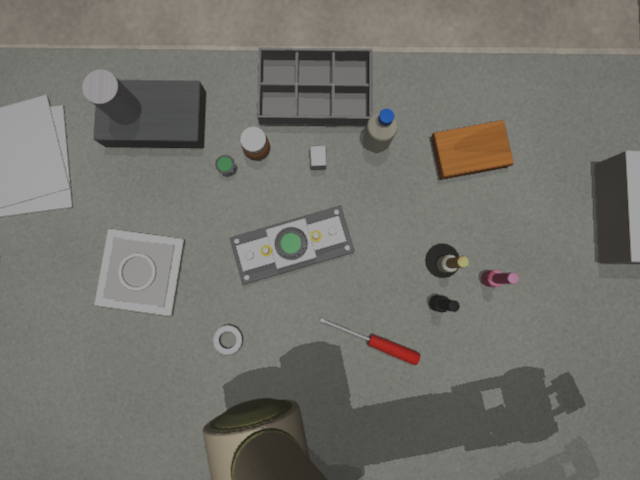

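View pics/side0.png

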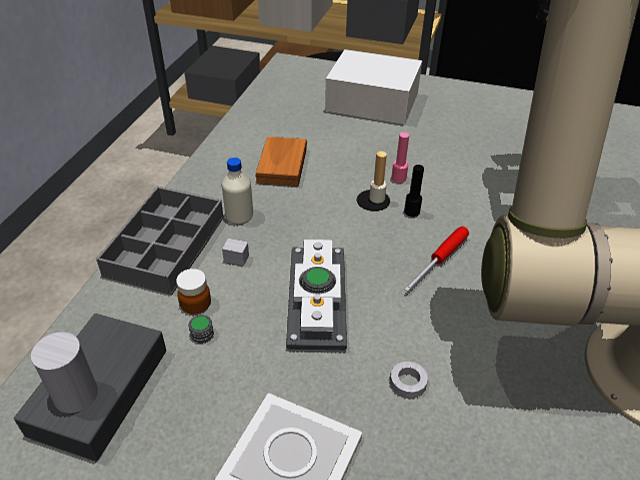

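The pictures show the nest at about (292,244) in the top view, tilted by about 15°. The white mallet stands on its pad at (450,263), with the black and pink look-alikes beside it. The stage ring is at (138,271). I'll enlarge the details next.

```bash
python3 - <<'E'
import cv2,numpy as np
t=cv2.imread("pics/top0.png");s=cv2.imread("pics/side0.png")
def c(i,u,v,w,h,k):return cv2.resize(i[v:v+h,u:u+w],(w*k,h*k),interpolation=cv2.INTER_CUBIC)
A=c(t,225,200,135,90,4)      #540x360
B=c(t,425,240,60,45,4)       #240x180
C=c(s,355,145,40,60,4)      #160x240
D=c(t,95,225,95,95,2)
E=c(s,285,235,66,116,2)
o=np.zeros((600,800,3),np.uint8)
o[:360,:540]=A;o[:180,545:785]=B;o[190:430,545:705]=C;o[365:555,0:190]=D;o[365:597,200:332]=E
cv2.imwrite("pics/z0.png",o)
E
```

```text
(no output)
```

View pics/z0.png

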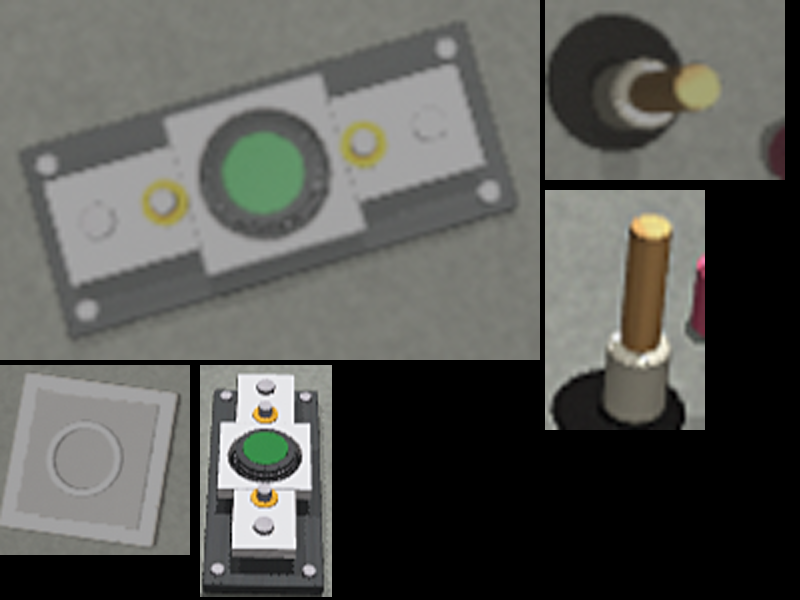

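The crops give clear centres. In the top view the posts are at (266,250.5) and (316,236), the bosses at (249,255) and (332.5,231), and the handle top at (463,262). Now to triangulate.

```bash
python3 - <<'E'
from h import *
T=viewer.capture("top");S=viewer.capture("side")
def tri(a,b):
    A=[];B=[]
    for P,(u,v) in((T,a),(S,b)):
        R=np.array(P["R"]);t=np.array(P["t"])
        for k,c,f,p in((0,"cx","fx",u),(1,"cy","fy",v)):
            n=(p-P[c])/P[f]; A.append(R[k]-n*R[2]);B.append(n*t[2]-t[k])
    x,res,_,_=np.linalg.lstsq(np.array(A),np.array(B),rcond=None);return np.round(x,4),np.sqrt(res)
for n,a,b in(("postA",(266.25,250.5),(317.5,296.5)),("postB",(315.75,235.75),(317.5,255.5)),("cell",(291,243.25),(317.5,276.5)),
 ("bossA",(249.25,255),(316.5,315.5)),("bossB",(332.5,231),(317.5,245.5)),("handle",(463.25,261.75),(381.5,154.25)),("stagering",(137.5,271.5),(290,453))):
    print(n,*tri(a,b))
for n,a,z in(("postA",(266.25,250.5),.062),("postB",(315.75,235.75),.062),("cell",(291,243.25),.058),("headtop",(449.5,263.25),.044),("handle",(463.25,261.75),.114),("pad",(441.75,260.5),.004),("ring",(137.5,271.5),.026)):
    print(n,np.round(ray(T,*a,z),4))
o=readout.get_obs();from scipy.spatial.transform import Rotation as Q
print(Q.from_quat(o["tcp_rot"]).as_matrix().round(3).tolist())
E
```

```text
postA [0.5325 0.0652 0.0591] [0.00129918]
postB [ 0.561  -0.025   0.0591] [0.00163669]
cell [0.5466 0.0203 0.0565] [0.00142138]
bossA [0.524  0.0973 0.0515] [0.00097884]
bossB [ 0.5708 -0.0559  0.0524] [0.00153679]
handle [ 0.5136 -0.2768  0.1131] [0.00107039]
stagering [0.4915 0.3146 0.0224] [0.00099808]
postA [0.5314 0.0647 0.062 ]
postB [ 0.5595 -0.0253  0.062 ]
cell [0.5455 0.02   0.058 ]
headtop [ 0.513  -0.2743  0.044 ]
handle [ 0.5129 -0.2766  0.114 ]
pad [ 0.5199 -0.2713  0.004 ]
ring [0.4908 0.3129 0.026 ]
[[0.903, 0.429, -0.0], [0.429, -0.903, -0.0], [-0.0, 0.0, -1.0]]
```

Emit:
arm_command(
  commands="0.7 0.05 -0.008 0 0; 0.7 0.095 -0.016 0 0; 0.7 0.14 -0.024 0 0; 0.7 0.185 -0.031 0 0; 0.7 0.23 -0.038 0 0; 0.7 0.275 -0.045 0 0; 0.7 0.32 -0.052 0.01 0; 0.7 0.344 -0.055 0.03 0; 0.7 0.344 -0.055 0.04 0; 0.7 0.344 -0.055 0.05 0; 0.7 0.344 -0.055 0.05 0; 0.7 0.344 -0.055 0.05 0",
)

```text
clock: 2.1
position: [0.5119, -0.2778, 0.1823]
tcp_rot: [0.976, 0.219, 0.0, 0.0]
wrist_force: [-0.3, 1.4, 0.5]
width: 0.062
gripper_force: 0.0
```

```bash
python3 - <<'E'
from h import *
o=readout.get_obs();print(o["clock"],o["position"],o["wrist_force"])
P=viewer.capture("side")
im=P["frame"][:,:,::-1].copy()
for X in((.513,-.2765,.114),(.513,-.2765,.044),tuple(o["position"][:2])+(o["position"][2]-.025,)):
    u,v=proj(P,X);cv2.circle(im,(int(u),int(v)),2,(255,0,255),1)
cv2.imwrite("pics/a.png",cv2.resize(im[60:260,280:500],None,fx=2.5,fy=2.5))
E
```

```text
2.1 [ 0.51185576 -0.27779977  0.18232406] [-0.31252034  1.43699513  0.49576405]
```

View pics/a.png

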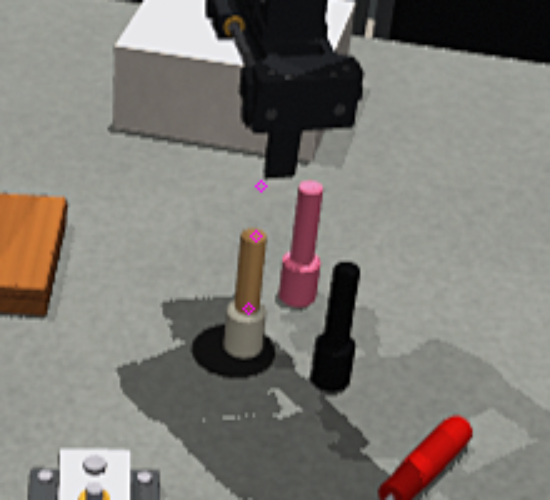

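The handle top matches its projected mark, and the gripper hangs just above it. I'll go down and grip.

Emit:
arm_command(
  commands="0.7 0.001 0 0.03 0; 0.7 0.001 0 0.06 0; 0.7 0.001 0 0.085 0; 0.7 0.001 0 0.098 0; 0.7 0.001 0 0.098 0; 0 0.001 0 0.098 0; 0 0.001 0 0.098 0; 0 0.001 0 0.098 0; 0 0.001 0 0.098 0; 0 0.001 0 0.098 0; 0 0.001 0 0.098 0",
)

```text
clock: 3.25
position: [0.5135, -0.2765, 0.084]
tcp_rot: [0.975, 0.22, 0.0, 0.0]
wrist_force: [0.5, -0.7, 1.4]
width: 0.019
gripper_force: 30.0
```

```bash
python3 - <<'E'
from h import *
o=readout.get_obs();print(o)
E
```

```text
{'clock': 3.25, 'joint_pos': array([-6.94640927e-01,  5.87447094e-01,  1.49240781e+00, -1.26150958e-04,
        1.06102728e+00,  4.32317178e-01]), 'joint_vel': array([ 0.00073946,  0.00174872, -0.00144183,  0.00019159, -0.00266027,
       -0.00131296]), 'joint_torque': array([ 3.19425836e-01, -4.85502970e+01, -2.14349520e+01,  1.61768286e-01,
        2.17002667e-01, -8.09511657e-04]), 'position': array([ 0.51352214, -0.27651055,  0.08396941]), 'tcp_rot': array([9.75470012e-01, 2.20132067e-01, 1.72480987e-04, 3.15391726e-04]), 'wrist_force': array([ 0.54450976, -0.74364758,  1.38294082]), 'torque': array([-0.05726123, -0.03501982, -0.03607038]), 'gripper_force': 29.970429064705968, 'width': 0.018991099626297085}
```

Emit:
arm_command(
  commands="0 0 0 -0.02 0; 0 0 0 -0.05 0; 0 0.025 -0.03 -0.07 0; 0 0.05 -0.06 -0.07 0; 0 0.075 -0.09 -0.07 0; 0 0.1 -0.12 -0.07 0; 0 0.125 -0.15 -0.07 0; 0 0.146 -0.1745 -0.07 0; 0 0.146 -0.1745 -0.07 0; 0 0.146 -0.1745 -0.07 0; 0 0.146 -0.1745 -0.06 0; 0 0.146 -0.1745 -0.06 0",
)

```text
clock: 4.45
position: [0.5694, -0.0569, 0.142]
tcp_rot: [0.976, 0.219, -0.001, -0.001]
wrist_force: [0.0, 0.3, -1.5]
width: 0.0195
gripper_force: 29.9
```

```bash
python3 - <<'E'
from h import *
o=readout.get_obs();p=o["position"];print(p,o["wrist_force"],o["width"])
o1=np.zeros((600,800,3),np.uint8)
for k,n in enumerate(("side","top")):
    P=viewer.capture(n);im=P["frame"][:,:,::-1].copy()
    for X in((.5702,-.0564,.0525),(p[0],p[1],p[2]-.08)):
        u,v=proj(P,X);print(n,u,v);cv2.circle(im,(int(u),int(v)),1,(255,0,255),-1)
    c=im[190:340,250:370] if n=="side" else im[170:300,220:400]
    c=cv2.resize(c,(400,int(c.shape[0]*400/c.shape[1])));o1[:c.shape[0],400*k:400*k+400]=c
cv2.imwrite("pics/b.png",o1)
E
```

```text
[ 0.56941186 -0.0569208   0.14204733] [ 0.03030566  0.25565301 -1.50861741] 0.01945273794082302
side 318.5138795182323 245.45659498409415
side 319.0989304488345 241.33726503898876
top 332.63504260926356 230.73873478704078
top 333.09982692594883 230.57909444367237
```

View pics/b.png

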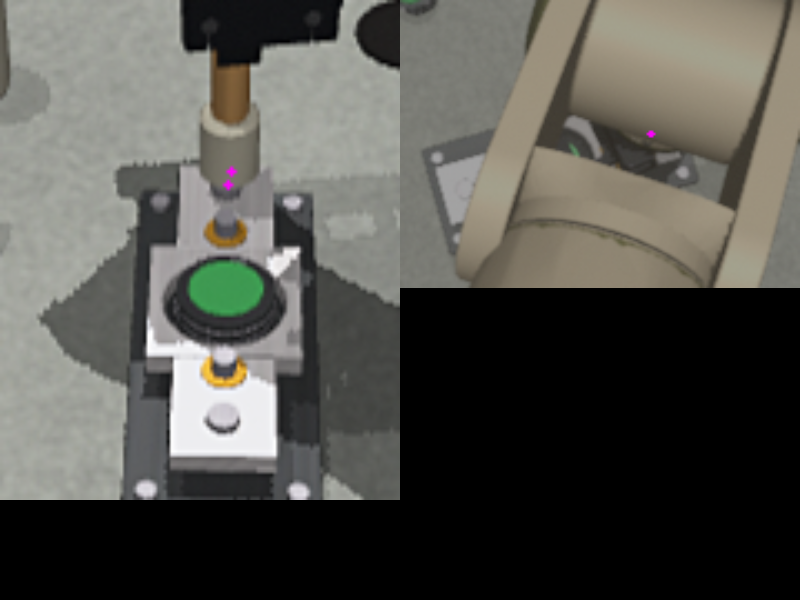

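The side view shows the mallet hanging upright just above boss B, at about (228,180) in the crop. Pressing now.

Emit:
arm_command(
  commands="0 0 0 0.004 0; 0 0 0 0.008 0; 0 0 0 0.01 0; 0 0 0 0.011 0; 0 0 0 0.011 0",
)

```text
clock: 5.05
position: [0.5708, -0.0562, 0.1336]
tcp_rot: [0.975, 0.22, 0.001, 0.0]
wrist_force: [-0.7, -0.0, 4.6]
width: 0.0197
gripper_force: 29.9
```

Emit:
arm_command(
  commands="0 0 0 0.001 0; 0 0 0 0.001 0; 0 0 0 0.002 0; 0 0 0 0.002 0; 0 0 0 0.002 0",
)

```text
clock: 5.55
position: [0.5712, -0.0563, 0.1325]
tcp_rot: [0.975, 0.22, 0.001, 0.001]
wrist_force: [-1.4, 0.9, 10.4]
width: 0.0189
gripper_force: 29.9
```

Emit:
arm_command(
  commands="0 0 0 0.001 0; 0 0 0 0.001 0; 0 0 0 0.0018 0; 0 0 0 0.0018 0; 0 0 0 0.0018 0",
)

```text
clock: 6.05
position: [0.5715, -0.0564, 0.1313]
tcp_rot: [0.975, 0.22, 0.002, 0.001]
wrist_force: [-1.1, 0.5, 12.9]
width: 0.019
gripper_force: 29.9
```

Emit:
arm_command(
  commands="0 0 0 0.001 0; 0 0 0 0.001 0; 0 0 0 0.001 0; 0 0 0 0.001 0",
)

```text
clock: 6.45
position: [0.5717, -0.0564, 0.1306]
tcp_rot: [0.975, 0.22, 0.002, 0.001]
wrist_force: [-2.4, 0.3, 15.6]
width: 0.0191
gripper_force: 30.0
```

Emit:
arm_command(
  commands="0 0 0 -0.01 0; 0 0 0 -0.025 0; 0 0.006 -0.04 -0.025 0; 0 0.012 -0.08 -0.025 0; 0 0.018 -0.12 -0.025 0; 0 0.0228 -0.158 -0.025 0; 0 0.0228 -0.158 -0.025 0; 0 0.0228 -0.158 -0.02 0; 0 0.0228 -0.158 -0.012 0; 0 0.0228 -0.158 -0.007 0; 0 0.0228 -0.158 -0.005 0; 0 0.0228 -0.158 -0.005 0",
)

```text
clock: 7.65
position: [0.5232, 0.0958, 0.1327]
tcp_rot: [0.976, 0.22, -0.0, 0.0]
wrist_force: [-0.8, -0.1, -2.2]
width: 0.0193
gripper_force: 29.9
```

Emit:
arm_command(
  commands="0 0 0 0.001 0; 0 0 0 0.002 0; 0 0 0 0.002 0; 0 0 0 0.003 0; 0 0 0 0.003 0; 0 0 0 0.003 0",
)

```text
clock: 8.25
position: [0.5238, 0.0962, 0.131]
tcp_rot: [0.975, 0.22, 0.001, 0.0]
wrist_force: [-0.9, 0.0, 7.4]
width: 0.0194
gripper_force: 29.9
```

Emit:
arm_command(
  commands="0 0 0 0.001 0; 0 0 0 0.001 0; 0 0 0 0.002 0; 0 0 0 0.002 0; 0 0 0 0.002 0",
)

```text
clock: 8.75
position: [0.5241, 0.0963, 0.1296]
tcp_rot: [0.975, 0.22, 0.002, 0.0]
wrist_force: [-0.7, 0.4, 11.2]
width: 0.0191
gripper_force: 29.9
```

Emit:
arm_command(
  commands="0 0 0 0.001 0; 0 0 0 0.001 0; 0 0 0 0.002 0; 0 0 0 0.002 0; 0 0 0 0.002 0",
)

```text
clock: 9.25
position: [0.5244, 0.0965, 0.1282]
tcp_rot: [0.975, 0.22, 0.002, 0.0]
wrist_force: [-1.1, 0.7, 15.7]
width: 0.0189
gripper_force: 29.9
```

Emit:
arm_command(
  commands="0 0 0 -0.01 0; 0 0 0 -0.027 0; 0 -0.006 0.04 -0.027 0; 0 -0.012 0.08 -0.027 0; 0 -0.018 0.12 -0.027 0; 0 -0.0228 0.158 -0.027 0; 0 -0.0228 0.158 -0.027 0; 0 -0.0228 0.158 -0.018 0; 0 -0.0228 0.158 -0.009 0; 0 -0.0228 0.158 -0.005 0; 0 -0.0228 0.158 -0.003 0; 0 -0.0228 0.158 -0.002 0",
)

```text
clock: 10.45
position: [0.5707, -0.0552, 0.1289]
tcp_rot: [0.975, 0.221, 0.001, 0.0]
wrist_force: [-1.1, 1.1, 9.8]
width: 0.0193
gripper_force: 29.9
```

Emit:
arm_command(
  commands="0 0 0 0.0005 0; 0 0 0 0.001 0; 0 0 0 0.002 0; 0 0 0 0.002 0; 0 0 0 0.002 0",
)

```text
clock: 10.95
position: [0.571, -0.0553, 0.1276]
tcp_rot: [0.975, 0.221, 0.001, 0.001]
wrist_force: [-1.4, 0.2, 11.8]
width: 0.0191
gripper_force: 29.9
```

Emit:
arm_command(
  commands="0 0 0 0.001 0; 0 0 0 0.001 0; 0 0 0 0.0015 0; 0 0 0 0.0015 0; 0 0 0 0.0015 0",
)

```text
clock: 11.45
position: [0.5714, -0.0554, 0.127]
tcp_rot: [0.975, 0.221, 0.002, 0.001]
wrist_force: [-2.0, 0.3, 16.0]
width: 0.0194
gripper_force: 30.0
```

Emit:
arm_command(
  commands="0 0 0 -0.01 0; 0 0 0 -0.0285 0; 0 0.006 -0.04 -0.0285 0; 0 0.012 -0.08 -0.0285 0; 0 0.018 -0.12 -0.0285 0; 0 0.0228 -0.158 -0.0285 0; 0 0.0228 -0.158 -0.0285 0; 0 0.0228 -0.158 -0.018 0; 0 0.0228 -0.158 -0.009 0; 0 0.0228 -0.158 -0.005 0; 0 0.0228 -0.158 -0.003 0; 0 0.0228 -0.158 -0.002 0",
)

```text
clock: 12.65
position: [0.5241, 0.0957, 0.1275]
tcp_rot: [0.976, 0.219, 0.001, 0.0]
wrist_force: [-2.0, 1.6, 15.2]
width: 0.0193
gripper_force: 29.9
```

Emit:
arm_command(
  commands="0 0 0 0.0005 0; 0 0 0 0.001 0; 0 0 0 0.001 0; 0 0 0 0.001 0",
)

```text
clock: 13.05
position: [0.5245, 0.0957, 0.1274]
tcp_rot: [0.976, 0.219, 0.002, 0.0]
wrist_force: [-1.7, 1.3, 15.8]
width: 0.0195
gripper_force: 30.0
```

Emit:
arm_command(
  commands="0 0 0 0.0003 0; 0 0 0 0.0006 0; 0 0 0 0.0006 0; 0 0 0 0.0006 0",
)

```text
clock: 13.45
position: [0.5249, 0.0957, 0.1273]
tcp_rot: [0.976, 0.219, 0.003, 0.0]
wrist_force: [-2.1, 1.0, 19.5]
width: 0.0188
gripper_force: 30.0
```

Emit:
arm_command(
  commands="0 0 0 -0.01 0; 0 0 0 -0.028 0; 0 -0.006 0.04 -0.028 0; 0 -0.012 0.08 -0.028 0; 0 -0.018 0.12 -0.028 0; 0 -0.0228 0.158 -0.028 0; 0 -0.0228 0.158 -0.028 0; 0 -0.0228 0.158 -0.018 0; 0 -0.0228 0.158 -0.009 0; 0 -0.0228 0.158 -0.005 0; 0 -0.0228 0.158 -0.003 0; 0 -0.0228 0.158 -0.002 0",
)

```text
clock: 14.65
position: [0.5705, -0.0553, 0.1275]
tcp_rot: [0.975, 0.22, 0.0, -0.0]
wrist_force: [-1.7, 1.5, 9.9]
width: 0.0191
gripper_force: 30.0
```

Emit:
arm_command(
  commands="0 0 0 0.0005 0; 0 0 0 0.001 0; 0 0 0 0.0015 0; 0 0 0 0.0015 0; 0 0 0 0.0015 0",
)

```text
clock: 15.15
position: [0.5711, -0.0555, 0.1275]
tcp_rot: [0.975, 0.22, 0.002, 0.0]
wrist_force: [-2.4, 2.7, 12.7]
width: 0.0191
gripper_force: 30.1
```

Emit:
arm_command(
  commands="0 0 0 0.0004 0; 0 0 0 0.0008 0; 0 0 0 0.0008 0; 0 0 0 0.0008 0",
)

```text
clock: 15.55
position: [0.5715, -0.0556, 0.1273]
tcp_rot: [0.975, 0.22, 0.002, 0.001]
wrist_force: [-3.3, 1.9, 15.1]
width: 0.0193
gripper_force: 30.1
```

Emit:
arm_command(
  commands="0 0 0 0.0004 0; 0 0 0 0.0008 0; 0 0 0 0.0008 0; 0 0 0 0.0008 0",
)

```text
clock: 15.95
position: [0.5719, -0.0557, 0.1272]
tcp_rot: [0.975, 0.22, 0.003, 0.001]
wrist_force: [-2.0, 2.6, 18.7]
width: 0.0191
gripper_force: 30.1
```

Emit:
arm_command(
  commands="0 0 0 -0.01 0; 0 0 0 -0.028 0; 0 0.006 -0.04 -0.028 0; 0 0.012 -0.08 -0.028 0; 0 0.018 -0.12 -0.028 0; 0 0.0228 -0.158 -0.028 0; 0 0.0228 -0.158 -0.028 0; 0 0.0228 -0.158 -0.018 0; 0 0.0228 -0.158 -0.009 0; 0 0.0228 -0.158 -0.005 0; 0 0.0228 -0.158 -0.003 0; 0 0.0228 -0.158 -0.003 0",
)

```text
clock: 17.15
position: [0.5238, 0.0956, 0.1274]
tcp_rot: [0.976, 0.219, 0.001, 0.0]
wrist_force: [-1.8, -0.8, 7.0]
width: 0.0192
gripper_force: 30.0
```

Emit:
arm_command(
  commands="0 0 0 0.0005 0; 0 0 0 0.001 0; 0 0 0 0.0015 0; 0 0 0 0.0015 0",
)

```text
clock: 17.55
position: [0.5246, 0.0957, 0.1272]
tcp_rot: [0.976, 0.219, 0.002, 0.0]
wrist_force: [-2.4, 0.3, 16.0]
width: 0.0193
gripper_force: 30.1
```

Emit:
arm_command(
  commands="0 0 0 0.0005 0; 0 0 0 0.0005 0; 0 0 0 0.0005 0; 0 0 0 0.0005 0; 0 0 0 0.0005 0; 0 0 0 0.0005 0; 0 0 0 0.0005 0",
)

```text
clock: 18.25
position: [0.5248, 0.0957, 0.1272]
tcp_rot: [0.976, 0.219, 0.002, 0.0]
wrist_force: [-3.5, 0.8, 19.1]
width: 0.019
gripper_force: 30.1
```

Emit:
arm_command(
  commands="0 0 0 -0.01 0; 0 0 0 -0.028 0; 0 -0.006 0.04 -0.028 0; 0 -0.012 0.08 -0.028 0; 0 -0.018 0.12 -0.028 0; 0 -0.0228 0.158 -0.028 0; 0 -0.0228 0.158 -0.028 0; 0 -0.0228 0.158 -0.018 0; 0 -0.0228 0.158 -0.009 0; 0 -0.0228 0.158 -0.005 0; 0 -0.0228 0.158 -0.003 0; 0 -0.0228 0.158 -0.002 0",
)

```text
clock: 19.45
position: [0.5705, -0.0554, 0.1274]
tcp_rot: [0.975, 0.22, 0.0, 0.0]
wrist_force: [-2.0, 2.0, 9.7]
width: 0.0189
gripper_force: 30.1
```

Emit:
arm_command(
  commands="0 0 0 0.0008 0; 0 0 0 0.0016 0; 0 0 0 0.0022 0; 0 0 0 0.0022 0; 0 0 0 0.0022 0",
)

```text
clock: 19.95
position: [0.5714, -0.0555, 0.1273]
tcp_rot: [0.975, 0.22, 0.002, 0.001]
wrist_force: [-3.6, 3.2, 16.5]
width: 0.0194
gripper_force: 30.2
```

Emit:
arm_command(
  commands="0 0 0 0.0006 0; 0 0 0 0.0006 0; 0 0 0 0.0006 0; 0 0 0 0.0006 0; 0 0 0 0.0006 0; 0 0 0 0.0006 0; 0 0 0 0.0006 0",
)

```text
clock: 20.65
position: [0.5717, -0.0557, 0.1272]
tcp_rot: [0.975, 0.22, 0.003, 0.001]
wrist_force: [-3.0, 2.6, 19.3]
width: 0.0188
gripper_force: 30.2
```

Emit:
arm_command(
  commands="0 0 0 -0.01 0; 0 0 0 -0.035 0; 0 -0.025 0.03 -0.035 0; 0 -0.05 0.06 -0.035 0; 0 -0.075 0.09 -0.035 0; 0 -0.1 0.12 -0.035 0; 0 -0.125 0.15 -0.03 0; 0 -0.143 0.1746 -0.02 0; 0 -0.143 0.1746 0 0; 0 -0.143 0.1746 0.015 0; 0 -0.143 0.1746 0.025 0; 0 -0.143 0.1746 0.025 0",
)

```text
clock: 21.85
position: [0.5157, -0.2746, 0.0979]
tcp_rot: [0.975, 0.22, -0.001, -0.001]
wrist_force: [0.6, 0.1, -1.4]
width: 0.019
gripper_force: 30.0
```

```bash
python3 - <<'E'
from h import *
o=readout.get_obs();p=o["position"];print(p,o["wrist_force"])
from scipy.spatial.transform import Rotation as Q
P=viewer.capture("side");im=P["frame"][:,:,::-1]
o1=np.zeros((400,800,3),np.uint8)
o1[:,:400]=cv2.resize(im[130:230,330:430],(400,400));o1[:,400:]=cv2.resize(im[225:355,255:385],(400,400))
cv2.imwrite("pics/c.png",o1)
E
```

```text
[ 0.51574807 -0.27459122  0.09786979] [ 0.56388863  0.10644723 -1.38324434]
```

View pics/c.png

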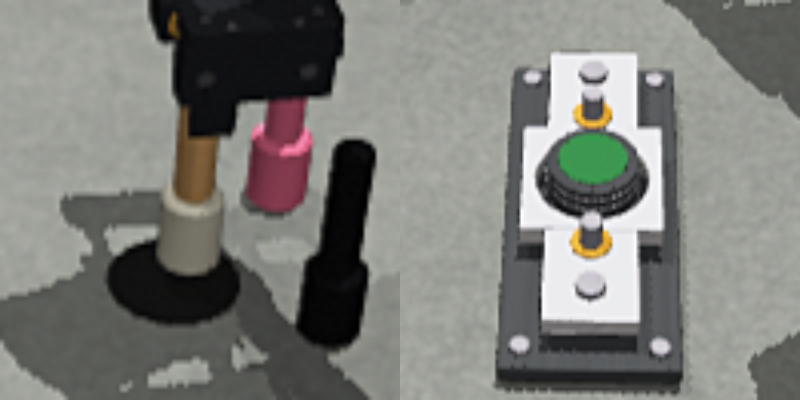

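The mallet hangs upright over the pad at about (190,270) in the crop, and the plate looks low and level with the cell standing proud. I'll set the mallet down.

Emit:
arm_command(
  commands="0 0 0 0.006 0; 0 0 0 0.01 0; 0 0 0 0.012 0; 0 0 0 0.013 0; 0 0 0 0.0135 0; 0 0 0 0.0135 0; 0 0 0 0.0135 0",
)

```text
clock: 22.6
position: [0.5162, -0.2752, 0.0856]
tcp_rot: [0.975, 0.22, 0.0, 0.0]
wrist_force: [0.8, -0.2, -1.6]
width: 0.019
gripper_force: 30.0
```

Emit:
arm_command(
  commands="0 0 0 0.001 0; 0 0 0 0.0015 0; 0 0 0 0.002 0; 0 0 0 0.002 0; 0 0 0 0.002 0",
)

```text
clock: 23.1
position: [0.5162, -0.2752, 0.0836]
tcp_rot: [0.975, 0.22, 0.0, 0.0]
wrist_force: [-0.1, 0.3, 1.4]
width: 0.0191
gripper_force: 30.0
```

Emit:
arm_command(
  commands="0.7 0 0 0 0; 0.7 0 0 0 0; 0.7 0 0 0 0; 0.7 0 0 0 0; 0.7 0 0 -0.01 0; 0.7 0 0 -0.03 0; 0.7 0 0 -0.06 0; 0.7 0 0 -0.1 0; 1 0 0 -0.13 0; 1 0 0 -0.13 0",
)

```text
clock: 24.1
position: [0.5174, -0.2761, 0.2186]
tcp_rot: [0.975, 0.22, 0.003, 0.003]
wrist_force: [-0.1, -0.1, 0.1]
width: 0.0755
gripper_force: 0.0
```

```bash
python3 - <<'E'
from h import *
from scipy.spatial.transform import Rotation as Q
o=readout.get_obs();p=o["position"];M=Q.from_quat(o["tcp_rot"]).as_matrix();print(p,o["joint_pos"],o["width"])
print("to cell",M.T@(np.array([.5465,.0200,.068])-p), "yaw y",np.degrees(np.arctan2(M[1,1],M[0,1])))
for n in("side","top"):
  P=viewer.capture(n);print([ (np.round(q["rect"],1).tolist(),round(q["p"],2)) for q in viewer.recognise("mallet",P)])
E
```

```text
[ 0.51737287 -0.27606751  0.21864332] [-6.89820858e-01  4.53620519e-01  1.33058963e+00  3.27426960e-05
  1.34870424e+00  4.37043724e-01] 0.07550243990115016
to cell [ 0.15290603 -0.25603763  0.1492054 ] yaw y -64.56582240846863
[([413.3, 189.6, 20.2, 49.6], 0.75), ([398.6, 158.7, 15.0, 45.6], 0.72), ([378.6, 179.5, 14.1, 50.4], 0.65)]
[([442.5, 304.0, 22.3, 11.8], 0.59)]
```

Emit:
arm_command(
  commands="1 0.016 -0.026 0 -0.143; 1 0.032 -0.052 0 -0.286; 1 0.048 -0.078 0 -0.429; 1 0.064 -0.104 0 -0.572; 1 0.08 -0.13 0 -0.715; 1 0.096 -0.156 0 -0.858; 1 0.112 -0.182 0 -1.001; 1 0.128 -0.208 0.01 -1.144; 1 0.144 -0.234 0.03 -1.287; 1 0.154 -0.253 0.05 -1.428; 1 0.154 -0.253 0.06 -1.428; 1 0.154 -0.253 0.06 -1.428",
)

```text
clock: 25.5
position: [0.5457, 0.0194, 0.1516]
tcp_rot: [0.594, 0.804, -0.001, -0.002]
wrist_force: [0.2, -1.2, 0.2]
width: 0.088
gripper_force: 0.0
```

```bash
python3 - <<'E'
from h import *
from scipy.spatial.transform import Rotation as Q
o=readout.get_obs();p=o["position"];M=Q.from_quat(o["tcp_rot"]).as_matrix();print(p,o["joint_pos"],o["width"])
print("to cell",M.T@(np.array([.5465,.0200,.068])-p), "yaw y",np.degrees(np.arctan2(M[1,1],M[0,1])))
E
```

```text
[0.54571666 0.0193657  0.15162272] [-1.79029806e-01  4.34550587e-01  1.54252056e+00 -2.78656425e-04
  1.16830015e+00 -4.77620122e-01] 0.08798651503476045
to cell [0.00024946 0.00122577 0.08361944] yaw y 17.114396947224748
```

Emit:
arm_command(
  commands="1 0 0.001 0.03 0; 1 0 0.001 0.055 0; 1 0 0.001 0.07 0; 1 0 0.001 0.078 0; 1 0 0.001 0.082 0; 1 0 0.001 0.082 0; 1 0 0.001 0.082 0",
)

```text
clock: 26.2
position: [0.548, 0.0194, 0.0723]
tcp_rot: [0.593, 0.805, 0.0, 0.001]
wrist_force: [0.0, 0.1, -0.1]
width: 0.0881
gripper_force: 0.0
```

```bash
python3 - <<'E'
from h import *
o=readout.get_obs();print(o["position"],o["wrist_force"])
P=viewer.capture("side");im=P["frame"][:,:,::-1]
cv2.imwrite("pics/d.png",cv2.resize(im[200:340,240:400],None,fx=4,fy=4))
E
```

```text
[0.54801308 0.01943216 0.07227135] [ 0.0276703   0.10861686 -0.05349707]
```

View pics/d.png

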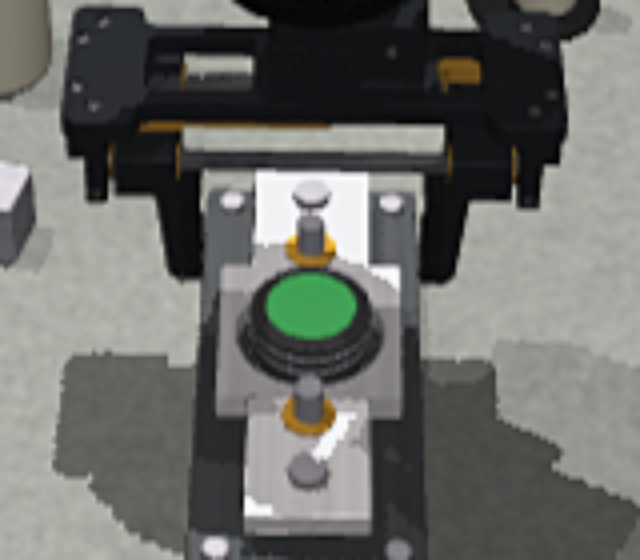

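```bash
python3 - <<'E'
from h import *
from scipy.spatial.transform import Rotation as Q
P=viewer.capture("side");o=readout.get_obs();p=o["position"];M=Q.from_quat(o["tcp_rot"]).as_matrix()
print(r.tcp_to_tips,p)
for s in(-.0525,.0525):
    for z in(.025,0):print(s,z,np.round(proj(P,p+M@np.array([0,s,z])),1))
print("celltop",proj(P,(.5465,.02,.055)))
E
```

```text
0.025 [0.54792935 0.01965972 0.07219024]
-0.0525 0.025 [349.  280.5]
-0.0525 0 [349.7 269.9]
0.0525 0.025 [285.9 279.6]
0.0525 0 [285.5 269. ]
celltop (np.float64(318.22963677293876), np.float64(277.1213040366267))
```

The fingertips show at row 269, about 10 px above where I predicted them. I'll check with a close crop before closing.

```bash
python3 - <<'E'
from h import *
P=viewer.capture("side");im=P["frame"][:,:,::-1].copy()
c=cv2.convertScaleAbs(im[240:300,270:365],alpha=2.0,beta=20)
cv2.imwrite("pics/e.png",cv2.resize(c,None,fx=8,fy=8,interpolation=cv2.INTER_NEAREST))
E
```

```text
(no output)
```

View pics/e.png

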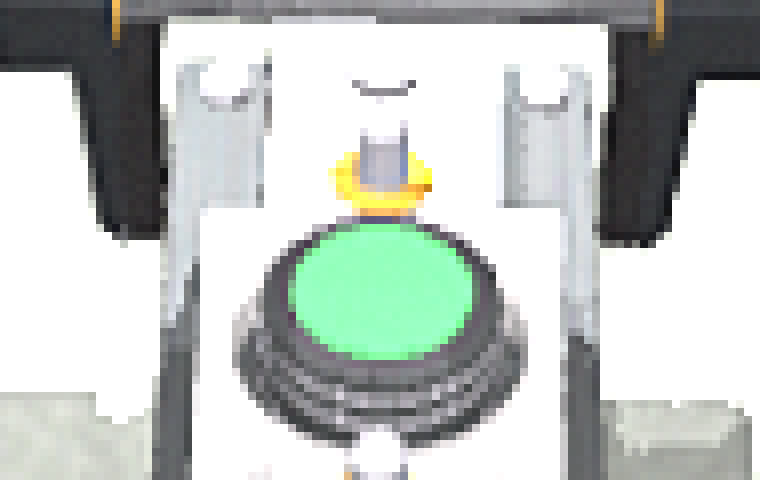

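Emit:
arm_command(
  commands="1 0 -0.001 0.001 0; 1 0 -0.001 0.002 0; 1 0 -0.001 0.002 0; 0.62 0 -0.001 0.002 0; 0.62 0 -0.001 0.002 0; 0.5 0 -0.001 0.002 0; 0.5 0 -0.001 0.002 0; 0.5 0 -0.001 0.002 0; 0.5 0 -0.001 0.002 0",
)

```text
clock: 27.25
position: [0.5466, 0.0195, 0.0694]
tcp_rot: [0.593, 0.805, 0.0, 0.0]
wrist_force: [0.1, 0.4, 0.9]
width: 0.0444
gripper_force: 0.0
```

Emit:
arm_command(
  commands="0.72 0 0 0 0; 0.72 0 0 0 0; 0.72 0 0 0 0; 0.72 0 0 0.003 0; 0.72 0 0 0.006 0; 0.72 0 0 0.008 0; 0.72 0 0 0.008 0; 0.5 0 0 0.008 0; 0.5 0 0 0.008 0; 0.5 0 0 0.008 0; 0.5 0 0 0.008 0",
)

```text
clock: 28.35
position: [0.5466, 0.0195, 0.0615]
tcp_rot: [0.593, 0.805, 0.0, 0.0]
wrist_force: [-0.2, -0.3, 0.2]
width: 0.0444
gripper_force: 0.0
```

```bash
python3 - <<'E'
from h import *
from scipy.spatial.transform import Rotation as Q
o=readout.get_obs();p=o["position"];M=Q.from_quat(o["tcp_rot"]).as_matrix();print(p,o["width"])
P=viewer.capture("side");im=P["frame"][:,:,::-1].copy()
for s in(-1,1):
    for z in(.025,0):
        print(s,z,np.round(proj(P,p+M@np.array([0,s*(o["width"]/2+.009),z])),1))
cv2.imwrite("pics/f.png",cv2.resize(cv2.convertScaleAbs(im[230:300,270:365],alpha=1.8,beta=20),None,fx=8,fy=8,interpolation=cv2.INTER_NEAREST))
E
```

```text
[0.54663784 0.01945985 0.06151226] 0.04441971316599199
-1 0.025 [336.7 284.8]
-1 0 [337.2 274.4]
1 0.025 [299.5 284.3]
1 0 [299.4 273.9]
```

View pics/f.png

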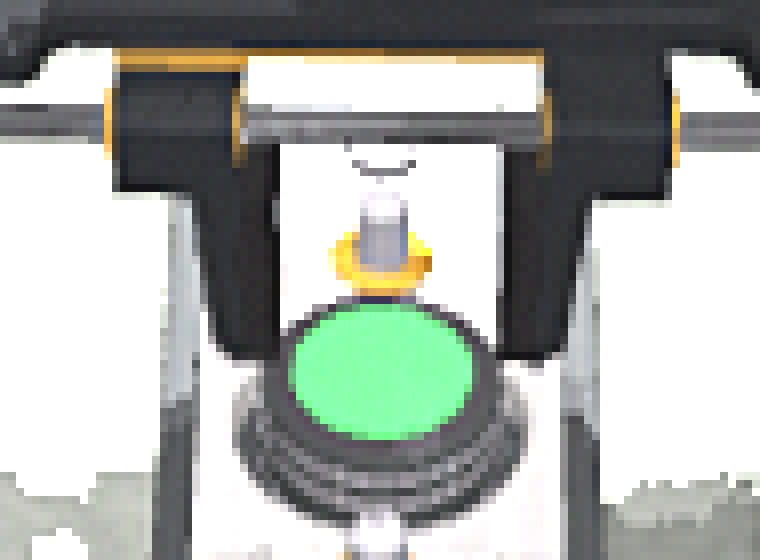

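The rim seems to hide the left finger's corner, so the tips may be displaced rather than high. I'll test an offset against the two mallet pictures, which were taken at a different yaw.

```bash
python3 - <<'E'
from h import *
from scipy.spatial.transform import Rotation as Q
P=viewer.capture("side")
for nm,p,q,w in(("a seen (%.0f,%.0f)"%(280+280/2.5,60+177/2.5),(.5119,-.2778,.1823),(.976,.219,0,0),.062),("c seen 384,163",(.5157,-.2746,.0979),(.975,.22,0,0),.019),("e seen 287/349 270",(.548,.0195,.0722),(.593,.805,0,0),.088),("f seen 300/336 275",(.5466,.0195,.0615),(.593,.805,0,0),.0444)):
    M=Q.from_quat(q).as_matrix();print(nm)
    for d,z in((0,.025),(0,0),(0,-.006),(-.02,.01)):
        print("  d,z",d,z,[np.round(proj(P,np.array(p)+M@np.array([d,s*(w/2+.009),z])),1).tolist() for s in(-1,1)])
o=readout.get_obs();print(o["position"],o["joint_pos"])
E
```

```text
a seen (392,131)
  d,z 0 0.025 [[389.6, 146.2], [380.5, 122.9]]
  d,z 0 0 [[390.9, 134.3], [381.5, 111.3]]
  d,z 0 -0.006 [[391.2, 131.4], [381.8, 108.5]]
  d,z -0.02 0.01 [[401.3, 138.4], [391.5, 115.3]]
c seen 384,163
  d,z 0 0.025 [[380.9, 177.5], [377.0, 166.4]]
  d,z 0 0 [[382.0, 166.9], [377.9, 155.9]]
  d,z 0 -0.006 [[382.2, 164.3], [378.2, 153.3]]
  d,z -0.02 0.01 [[391.8, 170.4], [387.6, 159.4]]
e seen 287/349 270
  d,z 0 0.025 [[349.3, 280.4], [285.6, 279.6]]
  d,z 0 0 [[350.0, 269.8], [285.2, 268.9]]
  d,z 0 -0.006 [[350.1, 267.2], [285.1, 266.3]]
  d,z -0.02 0.01 [[349.3, 265.6], [285.9, 264.7]]
f seen 300/336 275
  d,z 0 0.025 [[336.8, 284.9], [299.5, 284.4]]
  d,z 0 0 [[337.2, 274.4], [299.4, 273.9]]
  d,z 0 -0.006 [[337.4, 271.8], [299.4, 271.3]]
  d,z -0.02 0.01 [[336.9, 270.1], [299.8, 269.6]]
[0.54657465 0.01946764 0.06145624] [-1.78678057e-01  5.51883525e-01  1.62571723e+00 -1.03268266e-06
  9.63973731e-01 -4.79705720e-01]
```

All four views fit fingertips level with the TCP and no sideways offset, so the real tips are about 25 mm shorter than stated. I'll go down in bounded steps and test each one by closing.

Emit:
arm_command(
  commands="0.75 0 0 0 0; 0.75 0 0 0 0; 0.75 0 0 0 0; 0.75 0 0 0.004 0; 0.75 0 0 0.008 0; 0.75 0 0 0.008 0; 0.5 0 0 0.008 0; 0.5 0 0 0.008 0; 0.5 0 0 0.008 0; 0.5 0 0 0.008 0",
)

```text
clock: 29.45
position: [0.5466, 0.0195, 0.0535]
tcp_rot: [0.593, 0.805, 0.0, 0.0]
wrist_force: [0.0, -0.0, 0.4]
width: 0.0441
gripper_force: 0.0
```

Emit:
arm_command(
  commands="0.75 0 0 0 0; 0.75 0 0 0 0; 0.75 0 0 0 0; 0.75 0 0 0.004 0; 0.75 0 0 0.007 0; 0.75 0 0 0.007 0; 0.5 0 0 0.007 0; 0.5 0 0 0.007 0; 0.5 0 0 0.007 0; 0.5 0 0 0.007 0",
)

```text
clock: 30.45
position: [0.5467, 0.0195, 0.0465]
tcp_rot: [0.593, 0.805, 0.0, 0.0]
wrist_force: [0.9, -0.0, 0.4]
width: 0.0467
gripper_force: 30.0
```

Emit:
arm_command(
  commands="0.75 0 0 0 0; 0.75 0 0 0 0; 0.75 0 0 0 0; 0.75 0 0 0.003 0; 0.75 0 0 0.005 0; 0.75 0 0 0.005 0; 0.3 0 0 0.005 0; 0.3 0 0 0.005 0; 0.3 0 0 0.005 0; 0.3 0 0 0.005 0; 0.3 0 0 0.005 0",
)

```text
clock: 31.55
position: [0.5466, 0.0195, 0.0415]
tcp_rot: [0.593, 0.805, 0.0, 0.0]
wrist_force: [0.9, -0.2, 0.5]
width: 0.0488
gripper_force: 30.0
```

Emit:
arm_command(
  commands="0.3 0 0 -0.005 0; 0.3 0 0 -0.012 0; 0.3 0 0 -0.025 0; 0.3 0 0 -0.04 0; 0.3 0 0 -0.055 0; 0.3 0 0 -0.07 0; 0.3 0 0 -0.075 0; 0.3 0 0 -0.075 0",
)

```text
clock: 32.35
position: [0.5469, 0.0194, 0.1174]
tcp_rot: [0.593, 0.805, 0.0, 0.001]
wrist_force: [0.5, 0.1, -2.0]
width: 0.0485
gripper_force: 30.0
```

```bash
python3 - <<'E'
from h import *
from scipy.spatial.transform import Rotation as Q
o=readout.get_obs();p=o["position"];M=Q.from_quat(o["tcp_rot"]).as_matrix();print(p,o["wrist_force"],o["width"])
P=viewer.capture("side")
q=viewer.recognise("lens_cell",P)[:2];print([(x["rect"],x["p"]) for x in q], "exp cell mid",proj(P,(p[0],p[1],.019+p[2]-.0415+.018)))
# ring centre in the side view: fit ellipse on the ring, z=.026
g=cv2.cvtColor(P["frame"],cv2.COLOR_RGB2GRAY)
for X in((.4908,.3129,.026),(.4915,.3146,.026)):print("ring proj",np.round(proj(P,X),1))
im=P["frame"][:,:,::-1].copy()
a=cv2.resize(im[395:480,225:355],(800,523));
cs=cv2.findContours(cv2.Canny(g[415:480,240:340],40,100),cv2.RETR_LIST,cv2.CHAIN_APPROX_NONE)[0]
for c in cs:
    if len(c)>60:
        e=cv2.fitEllipse(c);print(np.round(np.array(e[0])+[240,415],1),np.round(e[1],1))
T0=cv2.imread("pics/top0.png",0)[250:295,115:162]
for c in cv2.findContours(cv2.Canny(T0,30,80),cv2.RETR_LIST,cv2.CHAIN_APPROX_NONE)[0]:
    if len(c)>40:
        e=cv2.fitEllipse(c);print("top",np.round(np.array(e[0])+[115,250],1),np.round(e[1],1))
E
```

```text
[0.54688822 0.01941336 0.11740909] [ 0.51577091  0.1399062  -1.98394473] 0.048462141740964915
[([318.8, 252.2, 33.9, 39.8], 0.64), ([317.1, 299.0, 45.7, 70.8], 0.47)] exp cell mid (np.float64(318.52081543154526), np.float64(251.37775453503772))
ring proj [291.4 450.8]
ring proj [290.5 451.7]
[333.7 465.7] [ 2.7 26. ]
[289.7 452.1] [39. 42.]
[290.  451.3] [40.3 44.9]
[290.  452.1] [50.3 53.1]
[319.9 423.5] [ 1.9 37. ]
[251.8 436.9] [ 1.8 43.8]
top [136.7 271.6] [28.9 31.9]
top [136.1 271.4] [30.6 31.9]
top [136.  271.5] [36.  37.2]
top [136.9 271.5] [37.  38.7]
```

Emit:
arm_command(
  commands="0.3 0.03 0.003 0 0; 0.3 0.065 0.007 0 0; 0.3 0.1 0.011 0 0; 0.3 0.135 0.015 0 0; 0.3 0.17 0.02 0 0; 0.3 0.205 0.024 0 0; 0.3 0.24 0.028 0 0; 0.3 0.275 0.032 0 0; 0.3 0.2985 0.035 0.01 0; 0.3 0.2985 0.035 0.03 0; 0.3 0.2985 0.035 0.045 0; 0.3 0.2985 0.035 0.045 0",
)

```text
clock: 33.65
position: [0.49, 0.3145, 0.0688]
tcp_rot: [0.593, 0.805, -0.002, -0.001]
wrist_force: [-0.6, -0.8, -1.2]
width: 0.049
gripper_force: 30.0
```

```bash
python3 - <<'E'
from h import *
from scipy.spatial.transform import Rotation as Q
o=readout.get_obs();p=o["position"];M=Q.from_quat(o["tcp_rot"]).as_matrix();print(p,o["wrist_force"],o["width"])
print(M.T@(np.array([.4915,.3150,.0425])-p))
P=viewer.capture("side");im=P["frame"][:,:,::-1].copy()
for X in((p[0],p[1],p[2]-.0225+.036),(.4915,.315,.026)):
    u,v=proj(P,X);print(u,v);cv2.circle(im,(int(round(u)),int(round(v))),1,(255,0,255),-1)
cv2.imwrite("pics/g.png",cv2.resize(im[340:480,210:370],None,fx=4,fy=4))
E
```

```text
[0.4900308  0.31448947 0.06877559] [-0.55018408 -0.76398646 -1.24353108] 0.04904056073540925
[6.24496051e-05 1.69291067e-03 2.62670175e-02]
290.6916230325846 429.7870929391819
290.3615713805822 452.0049038372367
```

View pics/g.png

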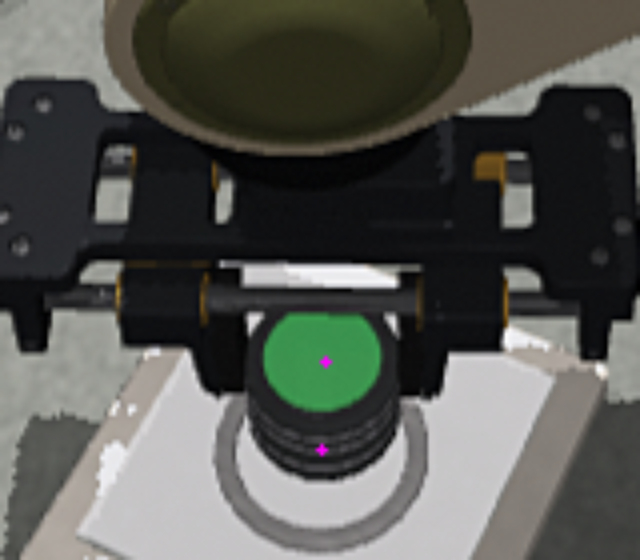

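The cell hangs level over the ring: its glass is centred at about (322,360), against a projected (326,362), with the ring below at (321,450). Lowering it now.

Emit:
arm_command(
  commands="0.3 0 0.0008 0.006 0; 0.3 0 0.0008 0.012 0; 0.3 0 0.0008 0.017 0; 0.3 0 0.0008 0.02 0; 0.3 0 0.0008 0.023 0; 0.3 0 0.0008 0.0245 0; 0.3 0 0.0008 0.0245 0; 0.3 0 0.0008 0.0245 0",
)

```text
clock: 34.5
position: [0.4923, 0.3152, 0.0471]
tcp_rot: [0.593, 0.805, 0.0, 0.0]
wrist_force: [-0.4, -0.2, -1.5]
width: 0.0484
gripper_force: 30.0
```

Emit:
arm_command(
  commands="0.3 0 -0.0015 0.001 0; 0.3 0 -0.0015 0.002 0; 0.3 0 -0.0015 0.003 0; 0.3 0 -0.0015 0.004 0; 0.3 0 -0.0015 0.0043 0; 0.3 0 -0.0015 0.0043 0; 0.3 0 -0.0015 0.0043 0",
)

```text
clock: 35.2
position: [0.4909, 0.3147, 0.0426]
tcp_rot: [0.593, 0.805, 0.0, 0.0]
wrist_force: [-0.4, 0.3, -1.1]
width: 0.0485
gripper_force: 30.0
```

Emit:
arm_command(
  commands="0.3 0 0 0.0004 0; 0.3 0 0 0.0008 0; 0.3 0 0 0.001 0; 0.3 0 0 0.001 0; 0.3 0 0 0.001 0",
)

```text
clock: 35.7
position: [0.4908, 0.3147, 0.0416]
tcp_rot: [0.593, 0.805, -0.0, -0.0]
wrist_force: [0.3, 1.2, -1.8]
width: 0.0484
gripper_force: 30.0
```

Emit:
arm_command(
  commands="0.3 0 0 0.0004 0; 0.3 0 0 0.0008 0; 0.3 0 0 0.001 0; 0.3 0 0 0.001 0; 0.3 0 0 0.001 0",
)

```text
clock: 36.2
position: [0.4909, 0.3148, 0.0415]
tcp_rot: [0.593, 0.805, 0.0, 0.0]
wrist_force: [-3.7, -1.8, 7.7]
width: 0.0483
gripper_force: 30.0
```

Emit:
arm_command(
  commands="0.3 0 0 -0.0007 0; 0.3 0 0 -0.0007 0; 0.85 0 0 -0.0007 0; 0.85 0 0 -0.0007 0; 0.85 0 0 -0.0007 0; 0.85 0 0 -0.0007 0; 0.85 0 0 -0.01 0; 0.85 0 0 -0.03 0; 0.85 0 0 -0.06 0; 0.85 0 0 -0.1 0; 0.85 -0.02 0 -0.14 0; 0.85 -0.04 0 -0.15 0",
)

```text
clock: 37.4
position: [0.504, 0.2768, 0.196]
tcp_rot: [0.593, 0.805, 0.003, 0.002]
wrist_force: [0.9, -0.6, 0.1]
width: 0.0748
gripper_force: 0.0
```

Emit:
arm_command(
  commands="0.85 -0.04 -0.03 0 0; 0.85 -0.08 -0.06 0 0; 0.85 -0.12 -0.09 0 0; 0.85 -0.16 -0.12 0 0; 0.85 -0.2 -0.12 0 0; 0.85 -0.24 -0.12 0 0; 0.85 -0.24 -0.12 0 0; 0.85 -0.24 -0.12 0 0",
)

```text
clock: 38.2
position: [0.4592, 0.0114, 0.191]
tcp_rot: [0.594, 0.805, 0.0, 0.0]
wrist_force: [-0.4, 0.4, 0.2]
width: 0.0746
gripper_force: 0.0
```

```bash
python3 - <<'E'
from h import *
o=readout.get_obs();print(o["clock"],o["position"],o["wrist_force"])
for n in("side","top"):
    P=viewer.capture(n);g=cv2.cvtColor(P["frame"],cv2.COLOR_RGB2HSV)
    x0,x1,y0,y1=(225,355,395,480) if n=="side" else (95,190,225,320)
    m=cv2.inRange(g[y0:y1,x0:x1],(45,60,40),(90,255,255));ys,xs=np.nonzero(m)
    print(n,len(xs),"glass at",ray(P,xs.mean()+x0,ys.mean()+y0,.056) if len(xs) else None,(xs.ptp(),ys.ptp()) if 0 else (np.ptp(xs),np.ptp(ys)))
    for l in("mallet","lens_cell"):print(l,[(np.round(q["rect"],1).tolist(),round(q["p"],2)) for q in viewer.recognise(l,P)])
E
```

```text
38.2 [0.45921951 0.01137742 0.19101497] [-0.38103303  0.4061949   0.21090043]
side 621 glass at [0.49177719 0.31435184 0.056     ] (np.int64(28), np.int64(26))
mallet [([376.4, 190.3, 15.5, 33.5], 0.78), ([397.4, 179.9, 14.9, 5.9], 0.41)]
lens_cell [([289.1, 448.4, 39.3, 47.9], 0.98)]
top 335 glass at [0.49023083 0.31689959 0.056     ] (np.int64(19), np.int64(19))
mallet [([444.6, 301.6, 24.7, 14.6], 0.88), ([451.7, 262.1, 30.6, 19.3], 0.61), ([499.3, 278.3, 42.9, 15.4], 0.56)]
lens_cell [([132.7, 271.6, 30.9, 33.3], 0.57), ([318.0, 238.6, 58.2, 48.2], 0.43)]
```

```bash
python3 -c "
from bench import r
print(r.hand_in())"
```

```text
the job is handed in; nothing more can be done
None
```

I handed the job in at about 38 s with every step done in the order asked, but the hand-in returned no verdict, so I don't know how it was judged. Both plate ends stopped hard at home; then I bedded the left end and after it the right at about 20 N, put the mallet back on its pad and stood the lens cell in the stage ring.

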